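Pin the pump stage and fit its bush

ROBOT

A 7-joint arm with a two-finger parallel gripper is mounted at the origin on the work surface. World frame = base frame: x ahead of the robot, y to its left, z up, the work surface at z = 0. Lengths are in m, angles in rad, forces in N, time in s.
With the tool pointing down it reaches from about 0.375 to 0.925 m from the base axis. Payload 3.1 kg.
Tool frame: the origin (TCP) lies between the finger pads; the fingertips stand 19 mm ahead of it and the grasp point (between the pads) is the TCP; z points along the fingers, y is the direction in which the jaws open and shut (so a half turn about z gives the same grasp; the last joint's range is limited). The gripper opens to 85 mm and grips with 20 to 120 N. Pads are 22 mm wide; open, the fingers measure 114 mm over their backs; the gripper's body (76 mm by 85 mm) begins 54 mm behind the grasp point. The pads swing forward as they close: fully open they stand 13 mm farther back than shut.
Start: joints at [1.182, 0.383, 0.044, 1.598, -0.018, 1.161, -0.05], TCP at [0.186, -0.623, 0.25] pointing down, gripper open.
Joint ranges: [-2.61, 2.61], [-0.41, 2.15], [-1.48, 1.57], [0, 2.5], [-1.57, 4.71], [0.05, 1.97], [-2.85, 2.85]. Speed limits (rad/s): [2.79, 2.79, 3.14, 3.14, 3.14, 3.14, 3.14].

INTERFACE

Orientations are given as a unit quaternion [x, y, z, w].
In Python, from bench import move_ptp, movel, move_j, move_gripper, pause, inverse_kinematics, read_camera, camera_params, MotionError, sign_off, look_for, tip_of, read_time_s, read_qpos, read_joint_vel, read_effort, read_eef_pos, read_tcp_rot, read_ft_force, read_ft_torque, read_finger_gap gives the robot as it stands. Calls block until the motion is done:
- move_ptp(position, orientation): joint-space move of the TCP to a pose.
- movel(position, orientation=None, speed=0.15): straight line of the TCP; orientation=None keeps the orientation; speed is the mean speed in m/s.
- move_j(angles): joint-space move.
- move_gripper(opening, effort=None): finger opening in m; effort is the grip in N (None keeps the last); returns when the fingers have stopped.
- pause(seconds).
- inverse_kinematics(position, orientation): joint angles nearest the present ones, or None.
- read_camera(name): name is "side" or "top"; returns the picture (480x640x3 uint8, red, green, blue); there is no depth.
- camera_params(name): a dict with "K" (3x3 intrinsics, pixels), "dist_coeffs" ([k1, k2, p1, p2, k3] as OpenCV has them; the pictures are not rectified), "camera_from_world" (4x4, takes a point from world to camera coordinates). Camera axes: x right, y down, z forward; pixel columns grow to the right and rows downward; lengths in m; the calibration is good to about 2 mm. A picture is of the moment at which its call begins. camera_params takes no time and is no camera call.
A pose or a line that the arm cannot do raises MotionError and nothing moves.
- sign_off(): hands the job in, once; it reports no verdict.
Trained networks look in the newest picture that a camera, given by its name, has taken for a name from the list of things; names that differ only in an ending like _2 or _b are one class to them, and where a whole thing is asked for, a point or a joint stands for the part that bears it (a point fixed in the world has none). Each returns a list of dicts, best first, with "confidence" (0 to 1); they miss things now and then, are a little off and sometimes report something else, mostly with a low value. They report only what shows in the picture. A call takes as long as a camera call.
- look_for(camera, name): "at" ([column, row] in pixels, amid what is visible of it).
- tip_of(camera, name): "at" ([column, row] in pixels: a listed point, or the origin of a listed thing).
Readings, each from a call of its own:
- read_time_s(): time.
- read_qpos(): joint angles.
- read_joint_vel(): joint speeds.
- read_effort(): joint torques, N m.
- read_eef_pos(): TCP position.
- read_tcp_rot(): TCP orientation.
- read_ft_force(): force on the tool from outside, world axes, zero at the start.
- read_ft_torque(): the same for the moment, N m.
- read_finger_gap(): finger opening in m.
Only numpy, scipy, OpenCV 4.12 (cv2) and the standard library are available. Lean on these libraries where they do the work, as an engineer would, in place of code of your own. Each camera call takes 0.05 s, during which the arm holds its last target. There are 200 camera calls.

TASK

Lift each locating pin hanging on the rack up and off its hook and put it into a slot of the blue pump casing, one pin to a slot and any slot will do: feel with the tip for the hole hidden below the slot until the pin drops in, and push it fully home so that its collar rests flat on the lug. Once all the pins that are there are home, set the bronze bush over the casing's centre spigot, fully down, and let go. Leave the impeller, the red can and the screwdriver where they are.

Things in the scene. Friction and masses are not known exactly. Their poses are not given: they have to be found in the camera images.
- casing: blue pump casing, fixed: round drum 156 mm across, 60 mm high, with four slotted lugs (92 x 56 mm, tops at 60 mm) at its +y, -x, -y and +x sides, slots centred 105 mm from the axis. Origin on the axis at bench level, z up. Centred on the drum's top stands a steel spigot, 40 mm diameter, 26 mm high, its end tapered to 32 mm
- slot0 (a point): centre of the slot in the +y lug, on the lug's top face; the slot is cut through the 12 mm lug plate, 46 mm long along the casing's x axis, 20 mm wide. 20 mm below the top face is a flat hidden seat with one round 19 mm hole, deep enough for the pin, on the slot's centre line but up to 12 mm either way along it, different in each slot and run: feel for it with the pin's tip
- slot1 (a point): centre of the slot in the -x lug, on the lug's top face; the slot is cut through the 12 mm lug plate, 46 mm long along the casing's y axis, 20 mm wide. Hidden seat and hole below as for slot0, found by feel
- slot2 (a point): centre of the slot in the -y lug, on the lug's top face; the slot is cut through the 12 mm lug plate, 46 mm long along the casing's x axis, 20 mm wide. Hidden seat and hole below as for slot0, found by feel
- slot3 (a point): centre of the slot in the +x lug, on the lug's top face; the slot is cut through the 12 mm lug plate, 46 mm long along the casing's y axis, 20 mm wide. Hidden seat and hole below as for slot0, found by feel
- rack: grey fixed rack 320 mm wide (y), origin at bench level under the row of pins. Crossbar (top at 151 mm) 41 mm behind, at +x; four 8 mm hooks come off it to -x at y = -117, -39, 39, 117 mm, axis 144 mm up, ending at x = -20 mm in a tip turned up 10 mm. A pin hangs at x = 0, its y axis along the rack's: lift it 15 to 22 mm, then draw it 45 mm or more to the rack's -x
- pin0: Steel pin, 98 mm, origin at tip, z up to its orange handle. From the tip: cone 8 to 16 mm diameter over 8 mm, 16 mm shank to 46, collar 34 mm diameter to 52, flat loop 52 to 98 mm: 36 mm wide (y), 10 mm thick (x), window 24 mm wide (y) from 52 to 88. Grip across the 36 mm, 76 mm above the tip. 0.1 to 0.2 kg. Hangs tip down, hook through window. None if absent: 3 or 4 pins are there
- pin1: Steel pin, 98 mm, origin at tip, z up to its orange handle. From the tip: cone 8 to 16 mm diameter over 8 mm, 16 mm shank to 46, collar 34 mm diameter to 52, flat loop 52 to 98 mm: 36 mm wide (y), 10 mm thick (x), window 24 mm wide (y) from 52 to 88. Grip across the 36 mm, 76 mm above the tip. 0.1 to 0.2 kg. Hangs tip down, hook through window. None if absent: 3 or 4 pins are there
- pin2: Steel pin, 98 mm, origin at tip, z up to its orange handle. From the tip: cone 8 to 16 mm diameter over 8 mm, 16 mm shank to 46, collar 34 mm diameter to 52, flat loop 52 to 98 mm: 36 mm wide (y), 10 mm thick (x), window 24 mm wide (y) from 52 to 88. Grip across the 36 mm, 76 mm above the tip. 0.1 to 0.2 kg. Hangs tip down, hook through window. None if absent: 3 or 4 pins are there
- pin3: Steel pin, 98 mm, origin at tip, z up to its orange handle. From the tip: cone 8 to 16 mm diameter over 8 mm, 16 mm shank to 46, collar 34 mm diameter to 52, flat loop 52 to 98 mm: 36 mm wide (y), 10 mm thick (x), window 24 mm wide (y) from 52 to 88. Grip across the 36 mm, 76 mm above the tip. 0.1 to 0.2 kg. Hangs tip down, hook through window. None if absent: 3 or 4 pins are there
- bush: bronze bush standing upright on the bench: 62 mm outside diameter, 44 mm bore, 45 mm high, 0.3 kg; origin at the centre of its underside, z along its axis. It fits over the spigot with 2 mm to spare all round and then rests on the drum's top, 60 mm above the bench
- impeller: steel impeller disc, 110 mm across, 30 mm high at the hub, lying on the bench; origin at the centre of its underside. To be left alone
- can: red can, 66 mm across, 110 mm high, standing on the bench; origin at the centre of its underside. To be left alone
- screwdriver: screwdriver lying on the bench, along its x axis. To be left alone

How it is judged:
By the outcome, as a careful person would: the job done as asked, in the order asked, and still so for the second after the job is handed in, with the robot touching nothing.
Of pin0, pin1, pin2, pin3 only 3 to 4 are there at a start; the rules pass over those that are not, and their reading is None.
At some moment in a run one of bush may be knocked a few centimetres aside while the robot is not near it.
It also fails if it takes over 210 s, if anything falls off the work surface, if the arm or the gripper's body presses on something with over 40 N, if the wrist force passes 120 N, or if a joint passes its speed limit or range.

## Working session

There is one attempt and no reset: what is moved stays moved. The work goes in short steps, each a Python script; the robot and the scene stay as the last script left them, time stands still between calls to the robot, and variables do not carry over. Pictures are saved under pics/ and viewed, about 12 in all and at most 16, crops included, and the job is handed in when it is done.

```bash
ls; mkdir -p pics; python3 - <<'E'
from bench import *
import cv2,numpy as np
for c in("top","side"):
    im=read_camera(c); cv2.imwrite(f"pics/{c}0.png",im[:,:,::-1])
    p=camera_params(c); print(c,np.round(p["K"],1).tolist(),p["dist_coeffs"]);print(np.round(p["camera_from_world"],3))
    for n in["casing","slot0","slot1","slot2","slot3","rack","pin0","pin1","bush","impeller","can","screwdriver"]:
        print(n,[( [round(v) for v in d["at"]],round(d["confidence"],2)) for d in tip_of(c,n)][:5])
print(read_time_s(),read_tcp_rot(),read_finger_gap())
E
```

```text
pics
top [[590.4, 0.0, 325.7], [0.0, 590.4, 241.0], [0.0, 0.0, 1.0]] [-0.14041058  0.          0.          0.          0.        ]
[[-0.005 -1.     0.016 -0.021]
 [-0.995  0.004 -0.1    0.52 ]
 [ 0.1   -0.016 -0.995  1.261]
 [ 0.     0.     0.     1.   ]]
casing [([315, 220], 0.97)]
slot0 [([262, 217], 0.91), ([311, 270], 0.82), ([314, 168], 0.8), ([359, 220], 0.63)]
slot1 [([262, 217], 0.91), ([311, 270], 0.82), ([314, 168], 0.8), ([359, 220], 0.63)]
slot2 [([262, 217], 0.91), ([311, 270], 0.82), ([314, 168], 0.8), ([359, 220], 0.63)]
slot3 [([262, 217], 0.91), ([311, 270], 0.82), ([314, 168], 0.8), ([359, 220], 0.63)]
rack [([168, 258], 0.61)]
pin0 [([168, 237], 0.69), ([155, 308], 0.68), ([174, 204], 0.57)]
pin1 [([168, 237], 0.69), ([155, 308], 0.68), ([174, 204], 0.57)]
bush [([468, 269], 0.56), ([462, 179], 0.48), ([359, 222], 0.36), ([172, 203], 0.3)]
impeller [([461, 176], 0.61)]
can [([413, 146], 0.69)]
screwdriver [([477, 347], 0.6)]
side [[524.5, 0.0, 319.1], [0.0, 524.5, 238.0], [0.0, 0.0, 1.0]] [-0.02856821  0.          0.          0.          0.        ]
[[-0.924 -0.383
[... 243 characters left out ...]

slot1 [([271, 258], 0.92), ([254, 216], 0.8), ([313, 204], 0.68), ([335, 249], 0.65), ([211, 320], 0.65)]
slot2 [([271, 258], 0.92), ([254, 216], 0.8), ([313, 204], 0.68), ([335, 249], 0.65), ([211, 320], 0.65)]
slot3 [([271, 258], 0.92), ([254, 216], 0.8), ([313, 204], 0.68), ([335, 249], 0.65), ([211, 320], 0.65)]
rack [([266, 363], 0.92)]
pin0 [([215, 323], 0.69), ([317, 380], 0.66), ([280, 357], 0.65)]
pin1 [([215, 323], 0.69), ([317, 380], 0.66), ([280, 357], 0.65)]
bush [([381, 181], 0.64)]
impeller [([309, 162], 0.76), ([448, 190], 0.44)]
can [([264, 179], 0.96)]
screwdriver [([450, 189], 0.61)]
1.3 [ 9.89446163e-01  1.44900966e-01  3.32316623e-06 -2.94156497e-06] 0.08503318955740075
```

View pics/top0.png

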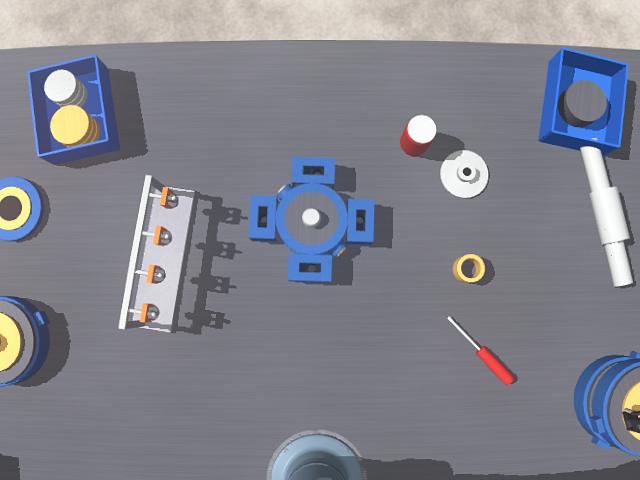

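View pics/side0.png

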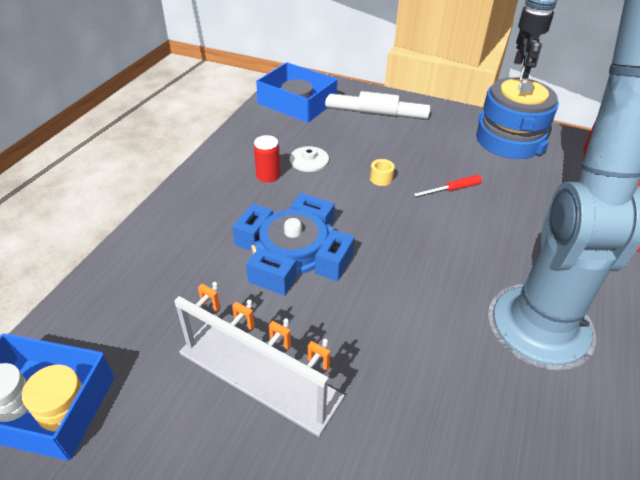

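The top view shows four pins on the rack at left, with handles near (168,198), (160,236), (154,273) and (150,312). The casing is at (312,218), the bush at (469,268), the can at (418,137), the impeller at (465,173) and the screwdriver at (480,350). The side view agrees. Next I'll fit poses by matching projected model silhouettes to colour masks.

```bash
cat > h.py <<'E'
from bench import *
import cv2,numpy as np
from scipy.optimize import minimize
from scipy.spatial.transform import Rotation as R
P={c:camera_params(c) for c in("top","side")}
def proj(c,p):
    T=np.array(P[c]["camera_from_world"]);r,_=cv2.Rodrigues(T[:3,:3])
    return cv2.projectPoints(np.asarray(p,float).reshape(-1,3),r,T[:3,3],np.array(P[c]["K"]),np.array(P[c]["dist_coeffs"]))[0].reshape(-1,2)
def box(a,b): return np.array([[x,y,z] for x in(a[0],b[0]) for y in(a[1],b[1]) for z in(a[2],b[2])])
def cyl(r,z0,z1,n=40):
    t=np.arange(n)*2*np.pi/n; return np.vstack([np.c_[r*np.cos(t),r*np.sin(t),0*t+z] for z in(z0,z1)])
def place(p,m):
    c,s=np.cos(p[2]),np.sin(p[2]); return m@np.array([[c,s,0],[-s,c,0],[0,0,1]])+[p[0],p[1],0]
def sil(c,parts,S=4):
    m=np.zeros((480*S//4*1,640*S//4),np.uint8)
    for q in parts:
        h=cv2.convexHull(proj(c,q).astype(np.float32))
        cv2.fillConvexPoly(m,np.round(h*16).astype(int),255,lineType=cv2.LINE_AA,shift=4)
    return m
def mask(im,lo,hi,fill=True):
    hsv=cv2.cvtColor(im,cv2.COLOR_RGB2HSV); m=cv2.inRange(hsv,lo,hi)
    return m
def fit(parts,masks,p0,step=(.01,.01,.08)):
    def cost(p):
        return sum(np.abs(sil(c,[place(p,q) for q in parts]).astype(float)-m).sum()/255 for c,m in masks.items())
    b=None
    for s in(1,.3,.1):
        x0=p0 if b is None else b.x
        sim=np.vstack([x0]+[np.array(x0)+np.eye(3)[i]*step[i]*s for i in range(3)])
        b=minimize(cost,x0,method="Nelder-Mead",options=dict(initial_simplex=sim,xatol=1e-5,fatol=.01))
    return b.x,b.fun
E
cat > fit.py <<'E'
from h import *
from scipy.optimize import least_squares
def ray(c,uv,z):
    f=lambda q:(proj(c,[q[0],q[1],z])-uv).ravel()
    return least_squares(f,[.5,0]).x
im={c:cv2.imread(f"pics/{c}0.png")[:,:,::-1].copy() for c in P}
def near(m,uv,r):
    k=np.zeros_like(m);cv2.circle(k,tuple(int(v) for v in uv),r,255,-1);return m&k
def hullfill(m,hull=True,mina=15):
    o=np.zeros_like(m)
    for k in cv2.findContours(m,cv2.RETR_EXTERNAL,cv2.CHAIN_APPROX_NONE)[0]:
        if cv2.contourArea(k)>mina: cv2.drawContours(o,[cv2.convexHull(k) if hull else k],-1,255,-1)
    return o
# casing
lug=[place((0,0,a),box((.077,-.046,0),(.133,.046,.06))) for a in np.arange(4)*np.pi/2]
cas=lug+[cyl(.078,0,.06)]
c0=ray("top",[314,219],.06);print("casing0",c0)
M={c:hullfill(cv2.morphologyEx(near(mask(im[c],(100,100,40),(125,255,255)),proj(c,[*c0,.03])[0],95),cv2.MORPH_CLOSE,np.ones((3,3))),False,300) for c in P}
for cs in(("top","side"),("top",),("side",)):
    print("casing",cs,fit(cas,{c:M[c] for c in cs},[*c0,-.03]))
pc=fit(cas,M,[*c0,-.03])[0]
# rack pins
loops=[box((-.005,y-.018,.112),(.005,y+.018,.158)) for y in(-.117,-.039,.039,.117)]
N={"top":near(mask(im["top"],(5,150,100),(17,255,255)),(160,255),75),"side":near(mask(im["side"],(5,150,100),(17,255,255)),(265,325),90)}
N={c:hullfill(cv2.morphologyEx(m,cv2.MORPH_CLOSE,np.ones((3,3)))) for c,m in N.items()}
r0=(ray("top",[168,198],.15)+ray("top",[150,312],.15))/2
d=ray("top",[168,198],.15)-ray("top",[150,312],.15)
yaw=np.arctan2(d[1],d[0])-np.pi/2
yaw+=np.pi if np.sin(yaw)<0 else 0   # rack +x towards world +y
print("rack0",r0,yaw,np.linalg.norm(d))
for cs in(("top","side"),("top",),("side",)):
    print("rack",cs,fit(loops,{c:N[c] for c in cs},[*r0,yaw]))
pr=fit(loops,N,[*r0,yaw])[0]
bm=near(mask(im["top"],(15,100,60),(30,255,255)),(469,268),30)
bm=hullfill(bm);b0=ray("top",[470,268],.02)
bs=near(mask(im["side"],(15,100,60),(30,255,255)),(382,173),25)
print("bush",fit([cyl(.031,0,.045)],{"top":bm,"side":hullfill(bs)},[*b0,0]))
out=[]
for c,ctrs in(("top",((312,218),(160,255))),("side",((295,240),(265,330)))):
    v=im[c][:,:,::-1].copy()
    for m,col in((sil(c,[place(pc,q) for q in cas]),(0,255,0)),(sil(c,[place(pr,q) for q in loops]),(0,255,255)),
       (N[c],(255,0,255))):
        cs=cv2.findContours((m>127).astype(np.uint8),cv2.RETR_EXTERNAL,cv2.CHAIN_APPROX_NONE)[0]
        big=None
        cv2.drawContours(v,cs,-1,col,1)
    for a in range(4):
        for s in proj(c,place(pc,place((0,0,a*np.pi/2),box((.095,-.023,.06),(.115,.023,.06))))): cv2.circle(v,tuple(np.round(s).astype(int)),0,(255,255,255),-1)
    for q in ctrs: out.append(cv2.resize(v[q[1]-75:q[1]+75,q[0]-100:q[0]+100],(400,300),interpolation=cv2.INTER_NEAREST))
cv2.imwrite("pics/fit.png",np.vstack([np.hstack(out[:2]),np.hstack(out[2:])]))
E
python3 fit.py
```

```text
casing0 [0.56345348 0.00149239]
casing ('top', 'side') (array([ 0.56628469,  0.00747246, -0.0375612 ]), np.float64(800.4235294117648))
casing ('top',) (array([ 0.56627497,  0.00733801, -0.037536  ]), np.float64(533.4862745098039))
casing ('side',) (array([ 0.56641873,  0.00734962, -0.03255054]), np.float64(264.8313725490196))
rack0 [0.48149068 0.30872821] 1.4322303001435377 0.2287003709565264
rack ('top', 'side') (array([0.48328252, 0.31790331, 1.41763773]), np.float64(846.4392156862746))
rack ('top',) (array([0.48382222, 0.31889906, 1.41303856]), np.float64(612.5529411764705))
rack ('side',) (array([0.483236  , 0.31792034, 1.41846344]), np.float64(232.30588235294118))
bush (array([ 0.45887886, -0.33786546,  0.01814717]), np.float64(129.18039215686275))
```

View pics/fit.png

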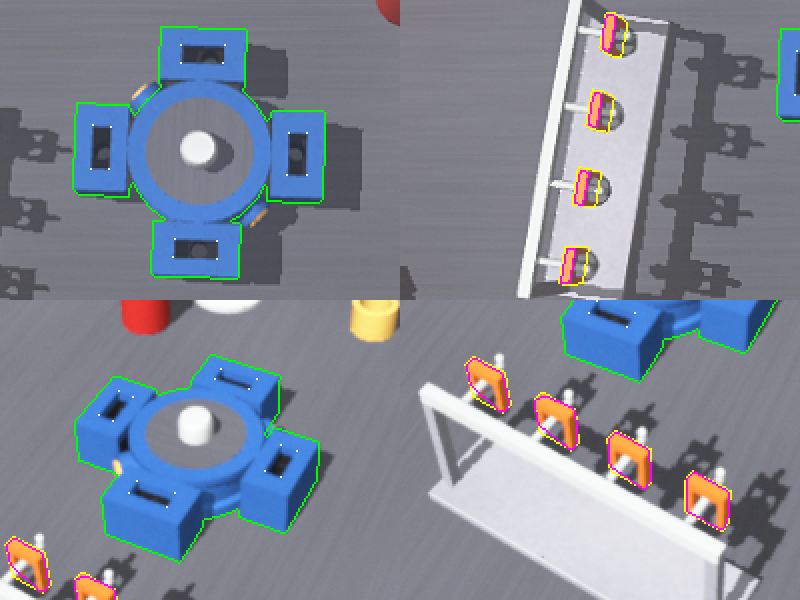

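The overlays fit both cameras closely. The hole discs are faintly visible inside the slots in the top view, so I'll enhance that for search hints.

```bash
python3 - <<'E'
from h import *
pc=(.56628,.00741,-.0365)
im=np.mean([cv2.imread("pics/top0.png")]+[read_camera("top")[:,:,::-1] for _ in range(4)],axis=0)
g=im.mean(2); out=[]
for a in (0,np.pi/2,np.pi,-np.pi/2):
    # rectify seat plane z=.04: rows along radial, cols along tangential, 0.25mm/px
    t,r=np.meshgrid(np.arange(-.03,.03,.00015),np.arange(.085,.125,.00015))
    pts=place(pc,place((0,0,a),np.c_[r.ravel(),t.ravel(),0*t.ravel()+.04]))
    uv=proj("top",pts).astype(np.float32).reshape(*t.shape,2)
    q=cv2.remap(g.astype(np.float32),uv[...,0],uv[...,1],cv2.INTER_CUBIC)
    q=np.clip((q-20)*3.5,0,255)
    for k in range(-20,21,5): cv2.line(q,(200+int(k/.15),0),(200+int(k/.15),8 if k else 20),255,1)
    out.append(q)
cv2.imwrite("pics/slots.png",np.vstack([np.hstack(out[:2]),np.hstack(out[2:])]))
E
```

```text
[ WARN:0@3.532] global loadsave.cpp:1063 imwrite_ Unsupported depth image for selected encoder is fallbacked to CV_8U.
```

View pics/slots.png

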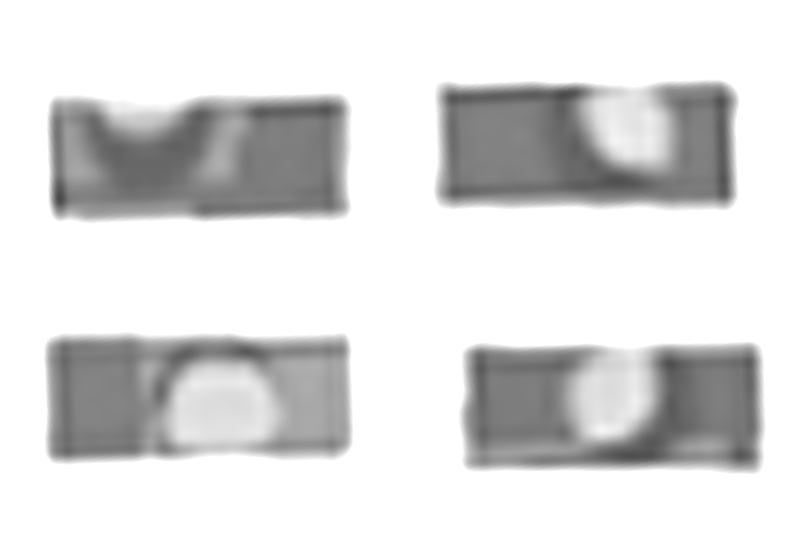

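The hole floors show through the slots. Estimated tangential offsets are about -7 mm for +x, +3.3 for +y, +2.4 for -x and +3.8 for -y. I'll start each feel search at these values. Next is the first pin.

```bash
cat > ops.py <<'E'
from h import *
PC=np.array([.56628,.00741,-.0365]); PR=np.array([.4833,.3179,1.418])
HY=(-.117,-.039,.039,.117)
HINT={0:-.007,1:.0033,2:.0024,3:.0038}  # lug k at casing angle k*90deg: tangential offset
def quat(yd):   # tool down, tool y along angle yd
    y=np.array([np.cos(yd),np.sin(yd),0]);z=np.array([0,0,-1.])
    return R.from_matrix(np.c_[np.cross(y,z),y,z]).as_quat()
def best(pos,yd):  # pick half-turn giving least joint motion
    q0=read_qpos();b=None
    for a in(yd,yd+np.pi):
        j=inverse_kinematics(list(pos),list(quat(a)))
        if j is not None:
            d=np.abs(np.array(j)-q0).max()
            if b is None or d<b[0]: b=(d,list(quat(a)))
    return b[1]
F=lambda:np.array(read_ft_force())
def pick(i):
    yd=PR[2]+np.pi/2
    p=place(PR,np.array([[0,HY[i],0]]))[0]
    n=np.array([-np.cos(PR[2]),-np.sin(PR[2]),0])
    q=best([p[0],p[1],.2],yd)
    move_gripper(.054,80)
    move_ptp([p[0],p[1],.23],q)
    movel([p[0],p[1],.136],None,.12)
    move_gripper(.02,80); g=read_finger_gap()
    f0=F()
    movel([p[0],p[1],.154],None,.06)
    e=np.array([p[0],p[1],.154])+n*.052
    movel(list(e),None,.12)
    movel([e[0],e[1],.215],None,.15)
    print("pick",i,"gap",round(g,4),"dF",np.round(F()-f0,2),"eef",np.round(read_eef_pos(),4),"t",read_time_s())
def slotpt(k,t,r=.105):
    return place(PC,place((0,0,k*np.pi/2),np.array([[r,t,0]])))[0]
def over(k,t=None):
    t=HINT[k] if t is None else t
    p=slotpt(k,t); yd=PC[2]+k*np.pi/2+np.pi/2
    q=best([p[0],p[1],.215],yd)
    move_ptp([p[0],p[1],.215],q)
    return p
E
python3 - <<'E'
from ops import *
pick(0)
for c in P: cv2.imwrite(f"pics/{c}1.png",read_camera(c)[:,:,::-1])
a=cv2.imread("pics/top1.png")[130:330,100:400];b=cv2.imread("pics/side1.png")[170:410,150:450]
cv2.imwrite("pics/p1.png",np.vstack([cv2.resize(x,None,fx=1.3,fy=1.3) for x in(a,b)]))
E
```

```text
pick 0 gap 0.0351 dF [-1.04 -0.41 -5.23] eef [0.5908 0.2492 0.215 ] t 8.2583
```

View pics/p1.png

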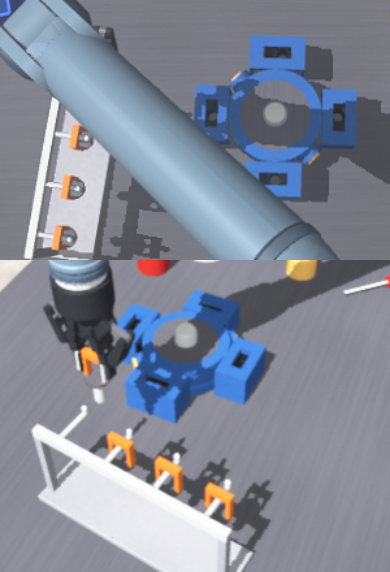

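The pin is held upright beside the casing, with three pins left on the rack. Now a guarded insertion into the +y lug.

```bash
cat >> ops.py <<'E'
def down(p,z1,lim,step=.0015,f0=None,sp=.04):
    """guarded descent at xy p to z1, stop when Fz rises by lim"""
    z=read_eef_pos()[2]
    while z>z1+1e-6:
        z=max(z-step,z1); movel([p[0],p[1],z],None,sp)
        f=F()-f0
        if f[2]>lim: break
    return z,F()-f0
def insert(k,t=None,dr=0.):
    t=HINT[k] if t is None else t
    over(k,t); pause(.2); f0=F()
    p=slotpt(k,t,.105+dr); movel([p[0],p[1],.145],None,.12)
    print("air dF",np.round(F()-f0,2),"t",read_time_s())
    z,f=down(p,.0895,10,f0=f0)
    print("k",k,"t",t,"z",round(z,4),"f",np.round(f,1),"eef",np.round(read_eef_pos(),4),"t",read_time_s())
    return f0,z
E
python3 - <<'E'
from ops import *
insert(1)
E
```

```text
air dF [ 0.61 -0.55  0.08] t 9.9
k 1 t 0.0033 z 0.0899 f [ 1.2 -1.  11. ] eef [0.5679 0.1126 0.0917] t 19.15
```

```bash
python3 - <<'E'
from ops import *
e=read_eef_pos();p=slotpt(1,HINT[1]);f=F()
for z in(.0885,.087,.0855):
    movel([p[0],p[1],z],None,.03);pause(.15);print(z,np.round(F()-f,1),np.round(read_eef_pos(),4))
for c in P: cv2.imwrite(f"pics/{c}2.png",read_camera(c)[:,:,::-1])
cv2.imwrite("pics/p2.png",cv2.resize(cv2.imread("pics/side2.png")[170:310,200:380],None,fx=4,fy=4))
E
```

```text
0.0885 [-0.6 -2.5  6.3] [0.568  0.1126 0.0916]
0.087 [-3.7 -4.4 15.7] [0.568  0.1127 0.0916]
0.0855 [-7.3 -5.3 23.1] [0.568  0.1127 0.0915]
```

View pics/p2.png

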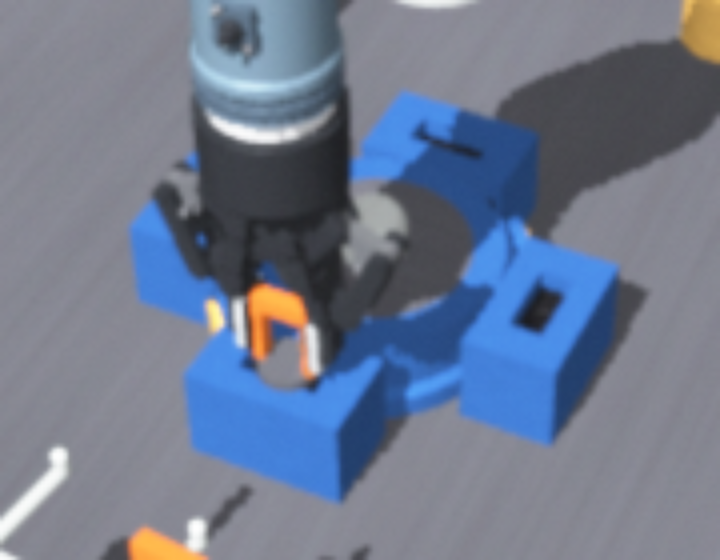

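The pin is home: the collar is flat on the lug and the stop is stiff at TCP z=0.0915. I'll release it and run pin 2 with a search fallback.

```bash
cat >> ops.py <<'E'
def release():
    e=read_eef_pos(); movel([e[0],e[1],.0915],None,.03)
    move_gripper(.06); movel([e[0],e[1],.22],None,.2)
def home(k):
    """insert, searching along the slot if stopped on the seat"""
    f0,z=insert(k); t0=HINT[k]
    offs=[0]+[s*d for d in(.003,.006,.009,.012) for s in(1,-1)]
    for o in offs:
        e=read_eef_pos()
        if e[2]<.095: break
        if e[2]>.125: print("blocked on lug top?",e); return False   # needs a look
        if o==0: continue
        t=t0+o
        if abs(t)>.0135: continue
        z=e[2]; p=slotpt(k,t); c=slotpt(k,0)
        movel([e[0],e[1],z+.001],None,.03); movel([p[0],p[1],z+.001],None,.03)
        z,f=down(p,.0895,12,f0=f0); print("search",round(t,4),round(z,4),np.round(f,1))
    e=read_eef_pos()
    if e[2]>.095: return False
    p=slotpt(k,HINT[k]) ; z=e[2]
    for d in(.0885,.087,.0855):
        movel([e[0],e[1],d],None,.03); pause(.1)
        if (F()-f0)[2]>28: break
    print("home",k,np.round(F()-f0,1),np.round(read_eef_pos(),4)); return True
E
python3 - <<'E'
from ops import *
release(); pick(1)
print(home(2),read_time_s())
E
```

```text
pick 1 gap 0.0348 dF [-1.21 -0.58 -5.29] eef [0.5137 0.261  0.2149] t 25.8583
air dF [-0.47  0.44  1.57] t 27.8
k 2 t 0.0024 z 0.0899 f [-4.7  1.  15. ] eef [0.4617 0.0089 0.0915] t 37.05
home 2 [-10.5   0.2  28.7] [0.4617 0.009  0.0914]
True 37.4
```

```bash
python3 - <<'E'
from ops import *
release(); pick(2)
ok=home(0);print(ok,read_time_s())
if ok:
    release(); pick(3); print(home(3),read_time_s())
E
```

```text
pick 2 gap 0.0351 dF [ 0.26 -0.75 -4.68] eef [0.4367 0.2727 0.2149] t 43.0667
air dF [ 0.66  0.99 -0.14] t 45.3583
k 0 t -0.007 z 0.0895 f [-2.8  0.7  9.3] eef [ 0.6712 -0.0033  0.0915] t 54.8583
home 0 [-10.7  -1.9  24.8] [ 0.6713 -0.0033  0.0914]
True 55.9083
pick 3 gap 0.0348 dF [-1.23  0.83 -5.99] eef [0.3597 0.2845 0.2149] t 62.1417
air dF [-0.09  0.98 -0.1 ] t 64.675
k 3 t 0.0038 z 0.0895 f [-1.7 -0.3 11.2] eef [ 0.5665 -0.0977  0.0913] t 74.175
home 3 [-11.3  -1.1  33.1] [ 0.5667 -0.0976  0.0912]
True 75.225
```

```bash
python3 - <<'E'
from ops import *
release(); move_ptp([.22,.45,.3],best([.22,.45,.3],np.pi/2)); print(read_time_s())
for c in P: cv2.imwrite(f"pics/{c}3.png",read_camera(c)[:,:,::-1])
a=cv2.imread("pics/top3.png")[120:360,240:540];b=cv2.imread("pics/side3.png")[130:370,200:500]
cv2.imwrite("pics/p3.png",np.hstack([cv2.resize(x,(400,320),interpolation=cv2.INTER_CUBIC) for x in(a,b)]))
E
```

```text
79.0583
```

View pics/p3.png

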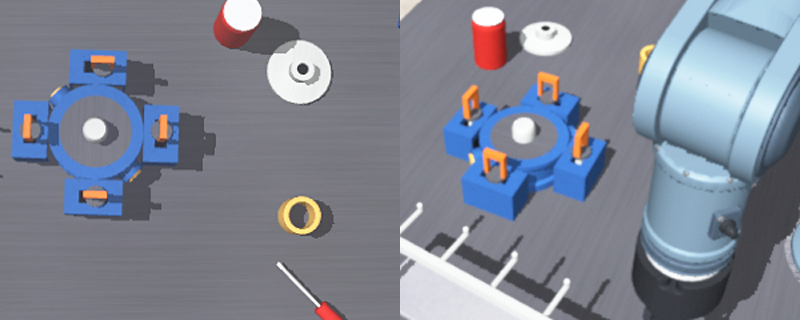

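All four pins are home: the orange loops stand on all four lugs and the rack is empty. The bush has been knocked and is now near (465,281) in the top picture. I'll refit its pose and grip it twice at 90° to centre it.

```bash
cat >> ops.py <<'E'
def findbush(cams=("top",)):
    ms={}
    for c in cams:
        im=read_camera(c); d=look_for(c,"bush")
        m=cv2.inRange(cv2.cvtColor(im,cv2.COLOR_RGB2HSV),(15,100,60),(32,255,255))
        k=np.zeros_like(m); uv=[int(v) for v in d[0]["at"]]; print(c,[(np.round(x["at"]),round(x["confidence"],2)) for x in d[:3]])
        cv2.circle(k,tuple(uv),30,255,-1); m&=k
        pts=cv2.findNonZero(m); o=np.zeros_like(m); cv2.fillConvexPoly(o,cv2.convexHull(pts),255); ms[c]=o
    return fit([cyl(.031,0,.045)],ms,[.435,-.33,0])
E
python3 - <<'E'
from ops import *
b,c=findbush();print(b,c)
if c<150:
    a0=PC[2]+np.pi/4
    move_gripper(.085,60)
    q=best([b[0],b[1],.15],a0); move_ptp([b[0],b[1],.15],q)
    print(findbush(("side",)))
    print(read_eef_pos(),read_time_s())
E
```

```text
top [(array([472., 285.]), 0.71)]
[ 0.43013707 -0.32784894  0.05803369] 66.83529411764705
side [(array([391., 178.]), 0.58)]
(array([ 0.43078107, -0.32847921,  0.04114681]), np.float64(46.0078431372549))
[ 0.43092409 -0.32689607  0.15016159] 82.6167
```

```bash
python3 - <<'E'
from ops import *
b=np.array([.4304,-.3281]); print("pos err",np.round(np.array(read_eef_pos())[:2]-[.43014,-.32785],4))
a0=PC[2]+np.pi/4; f0=F()
movel([*b,.03],None,.12); print(np.round(F()-f0,1))
move_gripper(.03,30); print("gap1",read_finger_gap()); move_gripper(.085)
movel([*b,.10],None,.15)
move_ptp([*b,.10],best([*b,.10],a0+np.pi/2))
movel([*b,.03],None,.12); move_gripper(.03,60); print("gap2",read_finger_gap(),np.round(F()-f0,1))
pause(.2); movel([*b,.22],None,.15)
print("lift dF",np.round(F()-f0,2),read_time_s())
c=PC[:2]; move_ptp([*c,.22],best([*c,.22],a0+np.pi/2))
pause(.2); print(np.round(read_eef_pos()-np.array([*c,.22]),4),read_time_s())
for n in P: cv2.imwrite(f"pics/{n}4.png",read_camera(n)[:,:,::-1])
cv2.imwrite("pics/p4.png",cv2.resize(cv2.imread("pics/side4.png")[130:310,190:390],None,fx=3,fy=3))
E
```

```text
pos err [0.0008 0.001 ]
[-1.4 -0.3  1.2]
gap1 0.062272618342667084
gap2 0.059062970710429305 [-1.4  0.7  5.7]
lift dF [-0.69 -0.06 -3.63] 89.075
[ 0.     -0.0021 -0.0002] 90.6333
```

View pics/p4.png

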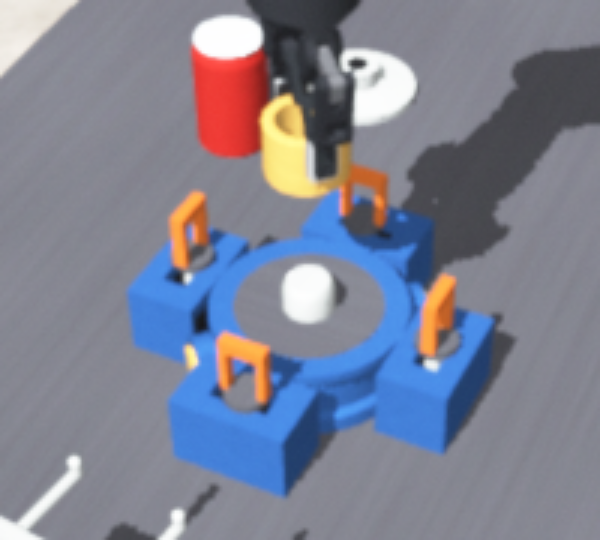

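```bash
python3 - <<'E'
from ops import *
im=cv2.imread("pics/side4.png")[:,:,::-1].copy()
m=cv2.inRange(cv2.cvtColor(im,cv2.COLOR_RGB2HSV),(15,100,60),(32,255,255))
k=np.zeros_like(m);k[155:200,270:315]=255;m&=k
o=np.zeros_like(m);cv2.fillConvexPoly(o,cv2.convexHull(cv2.findNonZero(m)),255)
for z in(.188,.19,.192): print(z,fit([cyl(.031,z,z+.045)],{"side":o},[.566,.0074,0]))
print(read_eef_pos(),read_finger_gap(),R.from_quat(read_tcp_rot()).as_matrix().round(3).tolist(),read_ft_torque())
for k in range(4): print(k,slotpt(k,HINT[k]).round(4))
E
```

```text
0.188 (array([0.56775427, 0.00433001, 0.04414315]), np.float64(226.5686274509804))
0.19 (array([0.56599499, 0.00708764, 0.08474273]), np.float64(231.65098039215687))
0.192 (array([0.56487463, 0.00860798, 0.07161027]), np.float64(237.70980392156864))
[0.56626081 0.00616485 0.21992416] 0.05939458708028798 [[-0.734, -0.679, -0.0], [-0.679, 0.734, -0.0], [0.0, -0.0, -1.0]] [-0.03224722  0.01805301 -0.02814651]
0 [ 0.671  -0.0034  0.    ]
1 [0.5668 0.1125 0.    ]
2 [0.4613 0.0088 0.    ]
3 [ 0.5662 -0.0977  0.    ]
```

```bash
python3 - <<'E'
from ops import *
c=PC[:2]+[.0005,0]; pause(.2); f0=F()
movel([*c,.13],None,.12); print(np.round(F()-f0,1))
for d in((0,0),(.002,0),(-.002,0),(0,.002),(0,-.002)):
    p=c+d
    if any(d): movel([*p,read_eef_pos()[2]+.002],None,.04)
    z,f=down(p,.0885,10,f0=f0); e=read_eef_pos(); print(d,round(z,4),np.round(f,1),np.round(e,4))
    if e[2]<.094: break
print(read_time_s())
cv2.imwrite("pics/p5.png",cv2.resize(read_camera("side")[150:300,210:380,::-1],None,fx=3,fy=3))
E
```

```text
[-0.4 -0.4  1.5]
(0, 0) 0.0903 [-3.6 -0.5 10.1] [0.567  0.0075 0.0912]
98.5833
```

View pics/p5.png

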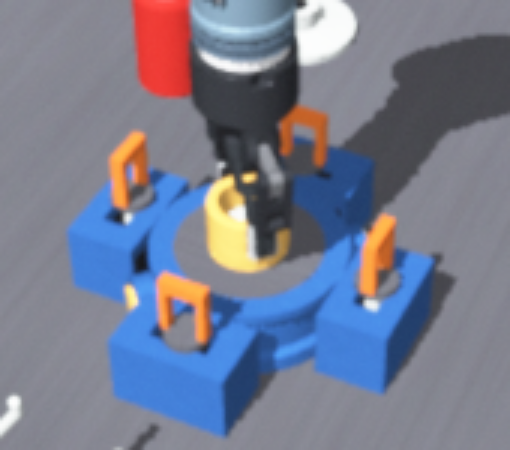

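```bash
python3 - <<'E'
from ops import *
e=read_eef_pos();f=F()
movel([e[0],e[1],.088],None,.03);pause(.1);print(np.round(F()-f,1),np.round(read_eef_pos(),4))
movel([e[0],e[1],.0908],None,.03); move_gripper(.085); print(read_finger_gap())
movel([e[0],e[1],.13],None,.06); movel([e[0],e[1],.25],None,.2)
move_ptp([.2,.45,.3],best([.2,.45,.3],np.pi/2)); t=cv2.resize(read_camera("top")[140:300,230:400,::-1],(400,376),interpolation=cv2.INTER_CUBIC)
move_ptp([.25,-.5,.35],best([.25,-.5,.35],0)); pause(.5)
s=cv2.resize(read_camera("side")[150:310,210:380,::-1],(400,376),interpolation=cv2.INTER_CUBIC)
cv2.imwrite("pics/p6.png",np.hstack([t,s])); print(read_time_s())
E
```

```text
[-5.7 -2.  12.5] [0.567  0.0074 0.0912]
0.085003457386865
107.1667
```

View pics/p6.png

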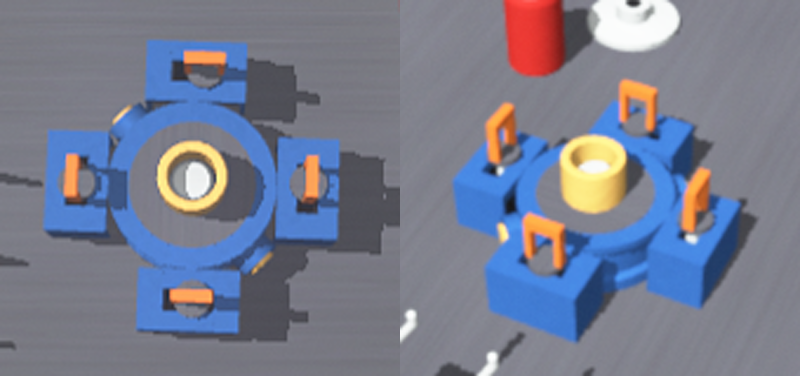

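```bash
python3 -c "
from bench import *
print(read_time_s()); print(sign_off())"
```

```text
107.1667
the job is handed in; nothing more can be done
None
```

The job is done and handed in at 107 s of the 210 s allowed. All four pins were present. Each went into its own slot of the casing and was pushed home, and then the bush was set over the spigot and released.

- **Pins:** I read rough hole positions from the top camera and fed each pin down under force control. All four dropped in at the first spot tried. Each stopped firmly under about 25–35 N, with tool height 0.0912–0.0915 m.
- **Bush:** It was found knocked a few centimetres aside, so I located it again, centred it with two grips at right angles, and lowered it onto the spigot. It stopped firmly at tool height 0.0912 m.
- **Last pictures:** The collars sit on the lugs, the bush sits around the spigot on the drum, and the arm is well clear. I did not go near the impeller, can or screwdriver; I did not re-measure their positions.

**Where checks disagreed:**
- **Stop height:** The pins and the bush all stopped about 1.2–1.5 mm above the nominal 0.090 m. I took this as a constant grip-height offset and did not measure it separately.
- **Grip gap:** The second grip on the bush read 59 mm rather than 62 mm. I did not explain it, but a camera fit showed the bush roughly centred before lowering.

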